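Sort the unpacked groceries into the pantry trays

TASK

Five groceries have just been unpacked on the pantry counter: two small tins, two spice jars and a carton. Put each one into the grey tray that already holds one of its kind, standing upright on the tray's floor; set them down gently, do not drop them. Leave the glass tumbler and the white bowl standing where they are.

Things in the scene. Friction and masses are not known exactly. Their poses are not given: they have to be found in the camera images.
- tin_a: small upright food tin, a bare steel cylinder with a pale paper label, 60 mm diameter, 56 mm tall, about 0.17 kg; one of two alike, loose on the counter. Origin: centre of its underside, z up along its axis; its yaw means nothing
- tin_b: small upright food tin, a bare steel cylinder with a pale paper label, 60 mm diameter, 56 mm tall, about 0.17 kg; one of two alike, loose on the counter. Origin: centre of its underside, z up along its axis; its yaw means nothing
- jar_a: small upright glass spice jar (amber) with a black cap, 44 mm diameter, 80 mm tall, about 0.12 kg; one of two alike, loose on the counter. Origin: centre of its underside, z up along its axis; its yaw means nothing
- jar_b: small upright glass spice jar (amber) with a black cap, 44 mm diameter, 80 mm tall, about 0.12 kg; one of two alike, loose on the counter. Origin: centre of its underside, z up along its axis; its yaw means nothing
- carton: small upright brown cardboard carton with a pale band round it, 45 mm (its x) by 72 mm (its y), 64 mm tall (z up), rigid, about 0.08 kg, loose on the counter and turned by up to about 0.6 rad. Origin: centre of its underside
- tray_tins: grey plastic open tray, fixed, 190 (x) by 180 (y) mm, walls 5 mm thick, 25 mm high, floor 5 mm thick. Already holds a tin like the loose ones, fastened with its centre at x = +50 mm, y = 0. Origin: centre of underside; z up, x points away from the robot (turned up to about 0.25 rad). The rest is empty: two tins fit side by side, centres at about x = -45 mm, y = +42 and -42 mm
- tray_jars: grey plastic open tray, fixed, 190 (x) by 180 (y) mm, walls 5 mm thick, 25 mm high, floor 5 mm thick. Already holds a spice jar like the loose ones, fastened with its centre at x = +50 mm, y = 0. Origin: centre of underside; z up, x points away from the robot (turned up to about 0.25 rad). The rest is empty: two jars fit side by side, centres at about x = -45 mm, y = +42 and -42 mm
- tray_carton: grey plastic open tray, fixed, 190 (x) by 180 (y) mm, walls 5 mm thick, 25 mm high, floor 5 mm thick. Already holds a carton like the loose one (45 mm along x), fastened with its centre at x = +50 mm, y = 0. Origin: centre of underside; z up, x points away from the robot (turned up to about 0.25 rad). The rest is empty: the carton fits, parallel to the tray, centre at about x = -45 mm, y = 0
- tumbler: empty greenish glass tumbler, a bystander standing among the groceries, about 66 mm across the rim, 78 mm tall, loose. Origin: centre of its underside, z up
- ramekin: empty white china bowl, a bystander standing among the groceries, 70 mm across the rim, 45 mm tall, loose. Origin: centre of its underside, z up
Not all that is in view belongs to the job. Leave any red look-alike of the carton alone.

How it is judged:
By the outcome, as a careful person would: the job done as asked, in the order asked, and still so for the second after the job is handed in, with the robot touching nothing.
It also fails if it takes over 141 s, if anything falls off the work surface, if the arm or the gripper's body presses on something with over 40 N, if the wrist force passes 120 N, or if a joint passes its speed limit or range.

ROBOT

A 6-joint arm with a two-finger parallel gripper is mounted at the origin on the work surface. World frame = base frame: x ahead of the robot, y to its left, z up, the work surface at z = 0. Lengths are in m, angles in rad, forces in N, time in s.
With the tool pointing down it reaches from about 0.35 to 0.775 m from the base axis. Payload 5.5 kg.
Tool frame: the origin (TCP) lies midway between the tips of the shut fingers; the grasp point (between the pads) lies 19 mm behind it (env.hold_point_z is the distance from the TCP to the grasp point, in m); z points along the fingers, y is the line along which they close (so a half turn about z gives the same grasp; the last joint's range is limited). The gripper opens to 85 mm and grips with 20 to 120 N. Pads are 22 mm wide; open, the fingers measure 114 mm over their backs; the gripper's body (76 mm by 85 mm) begins 54 mm behind the grasp point. The pads swing forward as they close: fully open they stand 13 mm farther back than shut.
Start: joints at [1.044, 0.313, 0.046, 1.304, 0, 1.431], TCP at [0.217, 0.533, 0.206] pointing down, gripper open.
Joint ranges: [-2.76, 2.76], [-0.86, 1.69], [-1.03, 1.26], [-2.2, 2.34], [-1.47, 1.5], [-3.14, 3.14]. Speed limits (rad/s): [2.57, 2.57, 3.14, 3.14, 3.14, 3.14].

INTERFACE

Orientations are given as a unit quaternion [w, x, y, z].
In Python, from workcell import env, read_camera gives the robot as it stands. The module is installed in compiled form; this text tells all that it offers.
- The arm moves only by the tool carry_out, never from a script. Its argument "moves" is a list of rows, each an object of numbers: "tx", "ty", "tz": the shift along the world's x, y, z in cm; "wx", "wy", "wz": the turn, a rotation vector about the world's x, y, z in rad; "claw": the closure, from -1 (fully open) to 1 (shut). A call has 1 to 8 rows; each row shifts and turns the commanded pose from where the row before left it; what a row does not reach is not made up. A row lasts 1/8 s, in which the tool goes at most 62.5 mm and 10.7 degrees, less where a joint would pass 70% of its speed; a pose out of reach is approached as far as the arm can. A call is refused whole if a number of a shift passes 6.25 or a number of a turn 0.188, either way. A call with a gripper value outside its range is refused whole. The fingers move at their own pace and stop on an object; "newtons" is the grip in N (left out, the last holds). Time passes only in rows, so rows that do not move let the fingers close. It gives the time, the measured TCP pose, the force, the opening and the grip force at its end, in the units of the state.
- env.get_state(): the state, without advancing time (a new reading comes with each control period).
- read_camera(name): name is "scene" or "top" or "wrist"; returns a dict with "image" (480x640x3 uint8, blue, green, red), "z_map" (480x640 float32, m along the optical axis (not along the pixel's ray), 0 where there is no reading), "fx", "fy", "cx", "cy" (pixels), "camera_from_world" (4x4, takes a point from world to camera coordinates); the wrist camera has in their place "hand_eye" (4x4, takes a point from camera to tool coordinates, whose origin is the TCP and whose axes are the flange's). Camera axes: x right, y down, z forward; pixel columns grow to the right and rows downward; lengths in m; the calibration is good to about 2 mm. A picture is of the moment at which its call begins: read the wrist's pose just before it.
- env.hand_in(): hands the job in; it is judged then, once.
The state is a dict: "clock": time; "joint_pos": joint angles; "qvel": joint speeds; "tau": joint torques, N m; "tcp_pos": TCP position; "orientation": TCP orientation; "wrist_force": force on the tool from outside, world axes, zero at the start; "ft_torque": the same for the moment, N m; "finger_gap": finger opening in m; "grip_force": force on a finger pad.
Only numpy, scipy, OpenCV 4.12 (cv2) and the standard library are available. Lean on these libraries where they do the work, as an engineer would, in place of code of your own. Each camera call takes 0.05 s, during which the arm holds its last target. There are 200 camera calls.

## Working session

There is one attempt and no reset: what is moved stays moved. The work goes in short steps, Python scripts to look and compute and a tool call to move; the robot and the scene stay as the last step left them, time stands still between calls to the robot, and variables do not carry over. Pictures are saved under pics/ and viewed, at most 14 in all, crops included, and the job is handed in when it is done.

Besides the shell and the picture viewer there is one more tool, called after ">>>" as a command line: name --argument value ..., lists and objects as JSON in quotes. carry_out: Moves the arm, as the interface text tells. Its arguments: {"type":"object","properties":{"moves":{"type":"array","items":{"type":"object","properties":{"tx":{"type":"number"},"ty":{"type":"number"},"tz":{"type":"number"},"wx":{"type":"number"},"wy":{"type":"number"},"wz":{"type":"number"},"claw":{"type":"number"}}}},"newtons":{"type":"number"}},"required":["moves"]}

```bash
mkdir -p pics; cat > h.py <<'E'
import numpy as np, cv2
from workcell import env, read_camera
def save(n):
    c=read_camera(n); np.savez('%s.npz'%n,**{k:np.array(v) for k,v in c.items()}); return c
def world(c,u,v,z=None):
    u=np.asarray(u,float);v=np.asarray(v,float)
    if z is None: z=c['z_map'][v.astype(int),u.astype(int)]
    p=np.stack([(u-c['cx'])/c['fx']*z,(v-c['cy'])/c['fy']*z,z,np.ones_like(u)],-1)
    return (p@np.linalg.inv(c['camera_from_world']).T)[...,:3]
E
python3 - <<'E'
from h import *
print(env.get_state())
for n in ['top','scene']:
    c=save(n); cv2.imwrite('pics/%s0.png'%n,c['image']); print(n,np.linalg.inv(c['camera_from_world']).round(3),c['fx'])
E
```

```text
{'clock': 0.0, 'joint_pos': array([ 1.04437881e+00,  3.13998463e-01,  4.49788263e-02,  1.30360468e+00,
       -7.16464228e-06,  1.43120174e+00]), 'qvel': array([-2.01098806e-03,  1.80811272e-04, -5.29226899e-04, -1.70624350e-03,
        9.20933189e-04,  2.07523701e-05]), 'tau': array([-1.16533515e-04, -4.80630505e+01,  2.98531044e+01,  1.96498632e-02,
       -9.46689920e-05,  1.39788699e-05]), 'tcp_pos': array([0.21664161, 0.53202212, 0.20460996]), 'orientation': array([-2.95385267e-04,  1.92207780e-01,  9.81353827e-01, -8.64952315e-04]), 'wrist_force': array([0.73977657, 0.44174649, 0.21209102]), 'ft_torque': array([-0.00911182,  0.01603409,  0.01738935]), 'grip_force': 0.0, 'finger_gap': 0.08535601389336735}
top [[ 0.012 -0.996  0.094  0.376]
 [-1.    -0.013 -0.011  0.001]
 [ 0.012 -0.094 -0.996  0.833]
 [ 0.     0.     0.     1.   ]] 468.0195145346498
scene [[-3.080e-01  6.110e-01 -7.290e-01  1.043e+00]
 [ 9.510e-01  1.970e-01 -2.370e-01  1.940e-01]
 [-1.000e-03 -7.670e-01 -6.420e-01  5.380e-01]
 [ 0.000e+00  0.000e+00  0.000e+00  1.000e+00]] 464.4327835350012
```

View pics/top0.png

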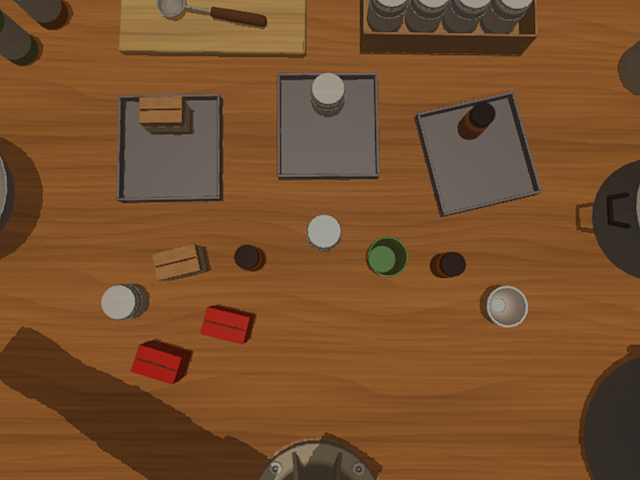

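View pics/scene0.png

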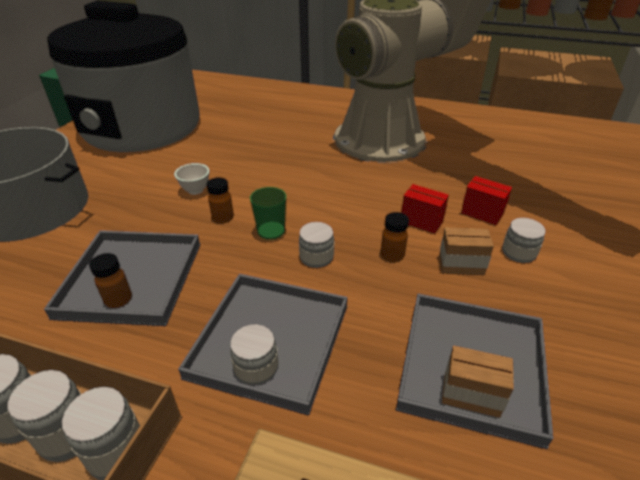

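```bash
cat > m.py <<'E'
from h import *
def ray(c,u,v,z0):
    o=np.linalg.inv(c['camera_from_world'])[:3,3]; p=world(c,u,v,np.ones(np.shape(u))); d=p-o
    return o+d*((z0-o[2])/d[...,2])[...,None]
def top(c,u,v,h,r=32,tol=.006):
    U,V=np.meshgrid(np.arange(u-r,u+r),np.arange(v-r,v+r)); P=world(c,U,V); ok=(abs(P[...,2]-h)<tol)&(c['z_map'][V,U]>0)
    n,l,s,ce=cv2.connectedComponentsWithStats(ok.astype(np.uint8)); k=1+np.argmax(s[1:,4]); m=l==k
    # rays through the blob, on the known height plane
    Q=ray(c,U[m].astype(float),V[m].astype(float),h)
    return Q, np.median(P[m][:,2])
E
python3 - <<'E'
from m import *
c=read_camera('top'); np.savez('top.npz',**c)
obs=dict(tin1=(324,230,.056),tin2=(119,301,.056),jar1=(248,257,.08),jar2=(452,264,.08),carton=(177,262,.064),tumbler=(387,256,.078),ram=(507,306,.045),red1=(227,323,.064),red2=(159,361,.064),
 ftin=(328,88,.061),fjar=(482,114,.085),fcart=(162,108,.069))
for k,(u,v,h) in obs.items():
    try:
        Q,z=top(c,u,v,h); r=cv2.minAreaRect((Q[:,:2]*1000).astype(np.float32)); (x,y),R=cv2.minEnclosingCircle((Q[:,:2]*1000).astype(np.float32))
        print(k,len(Q),'z',round(float(z),4),'circ',round(x),round(y),round(R,1),'rect',np.round(r[0]),np.round(r[1]),round(r[2],1),'mean',(Q.mean(0)*1000).round())
    except Exception as e: print(k,e)
T=dict(carton=[(119,96),(220,95),(222,200),(119,200)],tins=[(278,74),(377,73),(379,178),(278,177)],jars=[(417,116),(512,94),(539,191),(443,214)])
for k,q in T.items():
    q=np.array(q,float); P=ray(c,q[:,0],q[:,1],.025)[:,:2]; 
    e=[np.linalg.norm(P[i]-P[(i+1)%4]) for i in range(4)]
    xd=P[0]+P[1]-P[2]-P[3]; yaw=np.arctan2(xd[1],xd[0]); ce=P.mean(0)
    Rm=np.array([[np.cos(yaw),-np.sin(yaw)],[np.sin(yaw),np.cos(yaw)]])
    print(k,ce.round(3),round(yaw,3),np.round(e,3),'slots',[(ce+Rm@s).round(3) for s in ([-.045,.042],[-.045,-.042],[-.045,0],[.05,0])])
# jar-tray etc enlargements
cv2.imwrite('pics/crop1.png',cv2.resize(c['image'][60:340,90:550],None,fx=1.7,fy=1.7,interpolation=cv2.INTER_CUBIC))
E
```

```text
tin1 847 z 0.057 circ 465 -9 27.7 rect [466.  -9.] [54. 54.] 0.7 mean [465.  -9.  56.]
tin2 918 z 0.0566 circ 344 326 28.5 rect [344. 326.] [54. 55.] 3.2 mean [344. 326.  56.]
jar1 484 z 0.0808 circ 419 116 20.1 rect [420. 115.] [39. 39.] 1.4 mean [419. 115.  80.]
jar2 485 z 0.081 circ 411 -218 20.7 rect [ 412. -218.] [39. 39.] 44.9 mean [ 412. -218.   80.]
carton 1236 z 0.0647 circ 411 233 41.7 rect [410. 232.] [45. 74.] 14.4 mean [410. 233.  64.]
tumbler 285 z 0.0784 circ 423 -113 32.8 rect [ 423. -113.] [63. 65.] 0.7 mean [ 424. -116.   78.]
ram 424 z 0.0453 circ 343 -317 35.1 rect [ 344. -317.] [67. 68.] 88.8 mean [ 343. -322.   45.]
red1 1275 z 0.0648 circ 309 149 41.6 rect [309. 149.] [72. 46.] 77.3 mean [309. 149.  64.]
red2 1332 z 0.0646 circ 247 258 41.8 rect [246. 257.] [73. 46.] 73.9 mean [246. 257.  64.]
ftin 803 z 0.062 circ 709 -14 29.6 rect [710. -13.] [55. 55.] 50.1 mean [710. -13.  61.]
fjar 475 z 0.0861 circ 660 -269 21.7 rect [ 660. -269.] [39. 43.] 45.5 mean [ 660. -269.   85.]
fcart 1190 z 0.0697 circ 664 266 42.4 rect [664. 267.] [47. 74.] 0.9 mean [664. 267.  69.]
carton [0.613 0.264] 0.051 [0.179 0.19  0.179 0.187] slots [array([0.566, 0.303]), array([0.57 , 0.219]), array([0.568, 0.261]), array([0.663, 0.266])]
tins [ 0.657 -0.014] 0.02 [0.178 0.192 0.177 0.188] slots [array([0.611, 0.027]), array([ 0.613, -0.057]), array([ 0.612, -0.015]), array([ 0.707, -0.013])]
jars [ 0.61 -0.28] 0.244 [0.177 0.181 0.175 0.181] slots [array([ 0.556, -0.25 ]), array([ 0.576, -0.332]), array([ 0.566, -0.291]), array([ 0.658, -0.268])]
```

View pics/crop1.png

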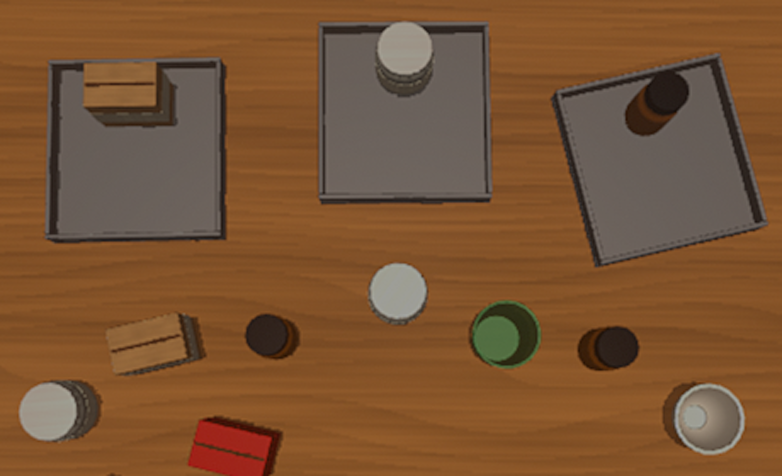

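>>> carry_out --moves '[{"tx":2.41,"ty":-3.74,"tz":-0.7,"wz":-0.1166,"claw":-1},{"tx":2.41,"ty":-3.74,"tz":-0.7,"wz":-0.1166},{"tx":2.41,"ty":-3.74,"tz":-0.7,"wz":-0.1166},{"tx":2.41,"ty":-3.74,"tz":-0.7,"wz":-0.1166},{"tx":2.41,"ty":-3.74,"tz":-0.7,"wz":-0.1166},{"tx":2.41,"ty":-3.74,"tz":-0.7,"wz":-0.1166},{"tx":2.41,"ty":-3.74,"tz":-0.7,"wz":-0.1166},{"tx":2.41,"ty":-3.74,"tz":-0.7,"wz":-0.1166}]' --newtons 30

```text
invalid input at $.moves[0]: expected keys tx, ty, tz, wx, wy, wz, claw
```

>>> carry_out --moves '[{"tx":2.41,"ty":-3.74,"tz":-0.7,"wx":0,"wy":0,"wz":-0.1166,"claw":-1},{"tx":2.41,"ty":-3.74,"tz":-0.7,"wx":0,"wy":0,"wz":-0.1166,"claw":-1},{"tx":2.41,"ty":-3.74,"tz":-0.7,"wx":0,"wy":0,"wz":-0.1166,"claw":-1},{"tx":2.41,"ty":-3.74,"tz":-0.7,"wx":0,"wy":0,"wz":-0.1166,"claw":-1},{"tx":2.41,"ty":-3.74,"tz":-0.7,"wx":0,"wy":0,"wz":-0.1166,"claw":-1},{"tx":2.41,"ty":-3.74,"tz":-0.7,"wx":0,"wy":0,"wz":-0.1166,"claw":-1},{"tx":2.41,"ty":-3.74,"tz":-0.7,"wx":0,"wy":0,"wz":-0.1166,"claw":-1},{"tx":2.41,"ty":-3.74,"tz":-0.7,"wx":0,"wy":0,"wz":-0.1166,"claw":-1}]' --newtons 30

```text
clock: 1.15
tcp_pos: [0.4102, 0.232, 0.1492]
orientation: [-0.0, 0.614, 0.789, -0.0]
wrist_force: [0.3, 0.7, -0.6]
finger_gap: 0.0852
grip_force: 0.0
```

>>> carry_out --moves '[{"tx":0,"ty":0,"tz":-4,"wx":0,"wy":0,"wz":0,"claw":-1},{"tx":0,"ty":0,"tz":-4,"wx":0,"wy":0,"wz":0,"claw":-1},{"tx":0,"ty":0,"tz":-3,"wx":0,"wy":0,"wz":0,"claw":-1},{"tx":0,"ty":0,"tz":-1.7,"wx":0,"wy":0,"wz":0,"claw":-1},{"tx":0,"ty":0,"tz":0,"wx":0,"wy":0,"wz":0,"claw":0},{"tx":0,"ty":0,"tz":0,"wx":0,"wy":0,"wz":0,"claw":1},{"tx":0,"ty":0,"tz":0,"wx":0,"wy":0,"wz":0,"claw":1},{"tx":0,"ty":0,"tz":0,"wx":0,"wy":0,"wz":0,"claw":1}]' --newtons 30

```text
clock: 2.15
tcp_pos: [0.4107, 0.2338, 0.0236]
orientation: [0.001, 0.613, 0.79, 0.001]
wrist_force: [-0.8, 0.0, 4.1]
finger_gap: 0.0445
grip_force: 31.9
```

>>> carry_out --moves '[{"tx":0,"ty":0,"tz":3,"wx":0,"wy":0,"wz":0,"claw":1},{"tx":0,"ty":0,"tz":5,"wx":0,"wy":0,"wz":0,"claw":1},{"tx":2,"ty":0.3,"tz":2,"wx":0,"wy":0,"wz":-0.054,"claw":1},{"tx":4,"ty":0.8,"tz":0,"wx":0,"wy":0,"wz":-0.054,"claw":1},{"tx":4,"ty":0.8,"tz":0,"wx":0,"wy":0,"wz":-0.054,"claw":1},{"tx":4,"ty":0.8,"tz":0,"wx":0,"wy":0,"wz":-0.054,"claw":1},{"tx":1.8,"ty":0.3,"tz":0,"wx":0,"wy":0,"wz":0,"claw":1},{"tx":0,"ty":0,"tz":0,"wx":0,"wy":0,"wz":0,"claw":1}]' --newtons 30

```text
clock: 3.15
tcp_pos: [0.5686, 0.2633, 0.122]
orientation: [-0.0, 0.695, 0.719, -0.0]
wrist_force: [-0.5, -0.2, -0.3]
finger_gap: 0.0442
grip_force: 31.4
```

>>> carry_out --moves '[{"tx":0,"ty":0,"tz":-3,"wx":0,"wy":0,"wz":0,"claw":1},{"tx":0,"ty":0,"tz":-3,"wx":0,"wy":0,"wz":0,"claw":1},{"tx":0,"ty":0,"tz":-2,"wx":0,"wy":0,"wz":0,"claw":1},{"tx":0,"ty":0,"tz":-1,"wx":0,"wy":0,"wz":0,"claw":1},{"tx":0,"ty":0,"tz":-0.3,"wx":0,"wy":0,"wz":0,"claw":1},{"tx":0,"ty":0,"tz":0,"wx":0,"wy":0,"wz":0,"claw":1}]' --newtons 30

```text
clock: 3.9
tcp_pos: [0.568, 0.2635, 0.0303]
orientation: [0.0, 0.695, 0.719, 0.0]
wrist_force: [0.1, -0.2, -0.9]
finger_gap: 0.0443
grip_force: 31.4
```

>>> carry_out --moves '[{"tx":0,"ty":0,"tz":-0.15,"wx":0,"wy":0,"wz":0,"claw":1},{"tx":0,"ty":0,"tz":0,"wx":0,"wy":0,"wz":0,"claw":1}]' --newtons 30

```text
clock: 4.15
tcp_pos: [0.5682, 0.2635, 0.0286]
orientation: [0.0, 0.695, 0.719, 0.001]
wrist_force: [0.3, 0.6, 0.1]
finger_gap: 0.0441
grip_force: 31.5
```

>>> carry_out --moves '[{"tx":0,"ty":0,"tz":-0.1,"wx":0,"wy":0,"wz":0,"claw":1},{"tx":0,"ty":0,"tz":0,"wx":0,"wy":0,"wz":0,"claw":1}]' --newtons 30

```text
clock: 4.4
tcp_pos: [0.5683, 0.2635, 0.0286]
orientation: [0.0, 0.695, 0.719, 0.001]
wrist_force: [-1.1, -0.4, 7.7]
finger_gap: 0.044
grip_force: 32.2
```

>>> carry_out --moves '[{"tx":0,"ty":0,"tz":-0.1,"wx":0,"wy":0,"wz":0,"claw":1},{"tx":0,"ty":0,"tz":0,"wx":0,"wy":0,"wz":0,"claw":1}]' --newtons 30

```text
clock: 4.65
tcp_pos: [0.5683, 0.2635, 0.0285]
orientation: [0.001, 0.695, 0.719, 0.001]
wrist_force: [-3.4, -1.2, 12.0]
finger_gap: 0.044
grip_force: 32.8
```

>>> carry_out --moves '[{"tx":0,"ty":0,"tz":0.15,"wx":0,"wy":0,"wz":0,"claw":0.2},{"tx":0,"ty":0,"tz":0,"wx":0,"wy":0,"wz":0,"claw":-0.4},{"tx":0,"ty":0,"tz":0,"wx":0,"wy":0,"wz":0,"claw":-0.8},{"tx":0,"ty":0,"tz":0,"wx":0,"wy":0,"wz":0,"claw":-0.8},{"tx":0,"ty":0,"tz":3,"wx":0,"wy":0,"wz":0,"claw":-0.8},{"tx":0,"ty":0,"tz":4,"wx":0,"wy":0,"wz":0,"claw":-0.9},{"tx":0,"ty":0,"tz":5,"wx":0,"wy":0,"wz":0,"claw":-1},{"tx":0,"ty":0,"tz":0,"wx":0,"wy":0,"wz":0,"claw":-1}]' --newtons 30

```text
clock: 5.65
tcp_pos: [0.5707, 0.2644, 0.1524]
orientation: [0.002, 0.695, 0.719, 0.004]
wrist_force: [1.2, -0.3, -0.5]
finger_gap: 0.0854
grip_force: 0.0
```

>>> carry_out --moves '[{"tx":-4.5,"ty":1.25,"tz":0,"wx":0,"wy":0,"wz":0,"claw":-1},{"tx":-4.5,"ty":1.25,"tz":0,"wx":0,"wy":0,"wz":0,"claw":-1},{"tx":-4.5,"ty":1.25,"tz":-1,"wx":0,"wy":0,"wz":0,"claw":-1},{"tx":-4.5,"ty":1.25,"tz":-2,"wx":0,"wy":0,"wz":0,"claw":-1},{"tx":-4.5,"ty":1.25,"tz":-2,"wx":0,"wy":0,"wz":0,"claw":-1},{"tx":0,"ty":0,"tz":0,"wx":0,"wy":0,"wz":0,"claw":-1},{"tx":0,"ty":0,"tz":0,"wx":0,"wy":0,"wz":0,"claw":-1}]'

```text
clock: 6.52
tcp_pos: [0.343, 0.326, 0.0973]
orientation: [0.0, 0.694, 0.72, 0.0]
wrist_force: [1.2, 0.1, -0.6]
finger_gap: 0.0856
grip_force: 0.0
```

```bash
python3 - <<'E'
from m import *
print(env.get_state()['tcp_pos'])
c=read_camera('top'); cv2.imwrite('pics/t2.png',c['image'])
Q,z=top(c,162,150,.069,40); r=cv2.minAreaRect((Q[:,:2]*1000).astype(np.float32)); print(len(Q),z,r)
E
```

```text
[0.34297451 0.32600086 0.09730128]
1199 0.06979462254769286 ((566.9185180664062, 261.4347229003906), (45.62676239013672, 73.56857299804688), 0.8599618673324585)
```

View pics/t2.png

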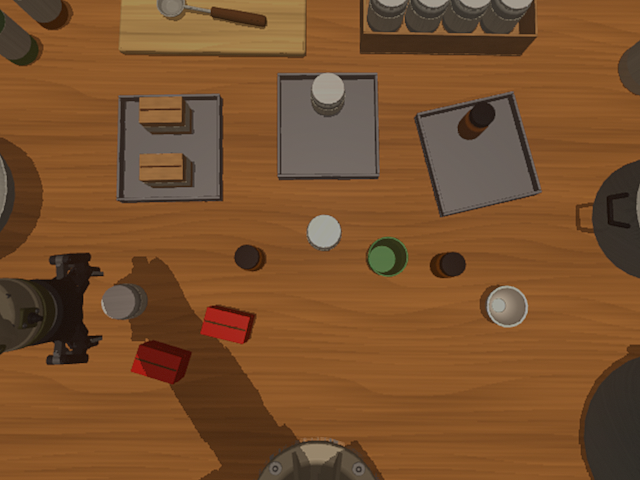

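>>> carry_out --moves '[{"tx":0.1,"ty":0,"tz":-3,"wx":0,"wy":0,"wz":0,"claw":-1},{"tx":0,"ty":0,"tz":-3,"wx":0,"wy":0,"wz":0,"claw":-1},{"tx":0,"ty":0,"tz":-1.7,"wx":0,"wy":0,"wz":0,"claw":-1},{"tx":0,"ty":0,"tz":0,"wx":0,"wy":0,"wz":0,"claw":-0.4},{"tx":0,"ty":0,"tz":0,"wx":0,"wy":0,"wz":0,"claw":0.2},{"tx":0,"ty":0,"tz":0,"wx":0,"wy":0,"wz":0,"claw":1},{"tx":0,"ty":0,"tz":0,"wx":0,"wy":0,"wz":0,"claw":1}]' --newtons 30

```text
clock: 7.45
tcp_pos: [0.3453, 0.3264, 0.0217]
orientation: [0.001, 0.695, 0.719, 0.001]
wrist_force: [2.0, -1.3, 4.3]
finger_gap: 0.0536
grip_force: 31.5
```

>>> carry_out --moves '[{"tx":0,"ty":0,"tz":1,"wx":0,"wy":0,"wz":0,"claw":1},{"tx":0,"ty":0,"tz":3,"wx":0,"wy":0,"wz":0,"claw":1},{"tx":0,"ty":0,"tz":5,"wx":0,"wy":0,"wz":0,"claw":1},{"tx":0,"ty":0,"tz":4,"wx":0,"wy":0,"wz":0,"claw":1},{"tx":0,"ty":0,"tz":0,"wx":0,"wy":0,"wz":0,"claw":1}]'

```text
clock: 8.07
tcp_pos: [0.3454, 0.3274, 0.1543]
orientation: [0.001, 0.694, 0.72, 0.003]
wrist_force: [0.5, -0.1, -2.2]
finger_gap: 0.0531
grip_force: 32.1
```

```bash
python3 - <<'E'
from m import *
a=read_camera('wrist')['image']; b=read_camera('scene')['image']
cv2.imwrite('pics/w3.png',np.hstack([cv2.resize(a,(400,300)),cv2.resize(b[60:300,320:640],(400,300))]))
E
```

```text
(no output)
```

View pics/w3.png

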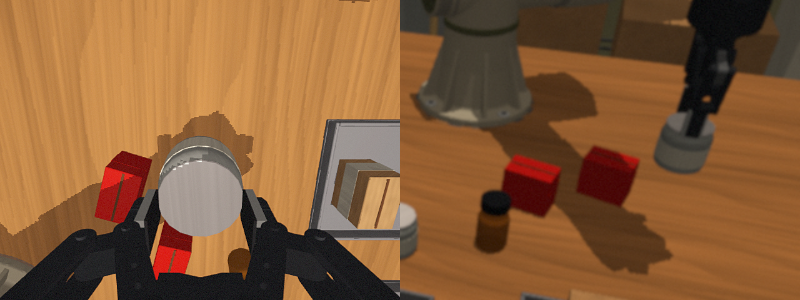

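```bash
cat > w.py <<'E'
from m import *
from scipy.spatial.transform import Rotation as R
def wristworld():
    s=env.get_state(); c=read_camera('wrist'); w,x,y,z=s['orientation']; T=np.eye(4); T[:3,:3]=R.from_quat([x,y,z,w]).as_matrix(); T[:3,3]=s['tcp_pos']
    M=T@c['hand_eye']; c['camera_from_world']=np.linalg.inv(M); return s,c
E
python3 - <<'E'
from w import *
s,c=wristworld(); print(s['tcp_pos'])
U,V=np.meshgrid(np.arange(240,400),np.arange(210,385)); P=world(c,U,V)
for u,v in [(320,260),(320,300),(320,340),(280,300),(360,300)]: print(u,v,world(c,[u],[v]).round(4))
p0=world(c,[320],[310])[0]
m=(abs(P[...,2]-p0[2])<.012)&(c['z_map'][V,U]>0); n,l,st,_=cv2.connectedComponentsWithStats(m.astype(np.uint8)); m=l==l[100,80]; Q=P[m]
A=np.c_[Q[:,:2]-Q[:,:2].mean(0),np.ones(len(Q))]; k=np.linalg.lstsq(A,Q[:,2],rcond=None)[0]; r=abs(A@k-Q[:,2])<.002
Q=Q[r];k=np.linalg.lstsq(A[r],Q[:,2],rcond=None)[0]
print(len(Q),'slopes',k,cv2.minEnclosingCircle((Q[:,:2]*1000).astype(np.float32)),Q.mean(0))
c=read_camera('top')
for z in (.18,.19,.2): pass
E
```

```text
[0.34338686 0.32588964 0.1506935 ]
320 260 [[0.3433 0.3554 0.1851]]
320 300 [[0.3439 0.3383 0.1841]]
320 340 [[0.3445 0.3208 0.1849]]
280 300 [[0.3282 0.3377 0.184 ]]
360 300 [[0.3595 0.3388 0.1841]]
11041 slopes [-0.00023587 -0.01542617  0.18401404] ((343.95916748046875, 331.2538757324219), 31.74760627746582) [0.34435898 0.32868828 0.18407506]
```

>>> carry_out --moves '[{"tx":3.36,"ty":-3.78,"tz":0,"wx":0,"wy":0,"wz":0,"claw":1},{"tx":3.36,"ty":-3.78,"tz":0,"wx":0,"wy":0,"wz":0,"claw":1},{"tx":3.36,"ty":-3.78,"tz":0,"wx":0,"wy":0,"wz":0,"claw":1},{"tx":3.36,"ty":-3.78,"tz":0,"wx":0,"wy":0,"wz":0,"claw":1},{"tx":3.36,"ty":-3.78,"tz":0,"wx":0,"wy":0,"wz":0,"claw":1},{"tx":3.36,"ty":-3.78,"tz":0,"wx":0,"wy":0,"wz":0,"claw":1},{"tx":3.36,"ty":-3.78,"tz":0,"wx":0,"wy":0,"wz":0,"claw":1},{"tx":3.36,"ty":-3.78,"tz":0,"wx":0,"wy":0,"wz":0,"claw":1}]'

```text
clock: 9.28
tcp_pos: [0.6123, 0.0222, 0.1485]
orientation: [-0.001, 0.695, 0.719, -0.001]
wrist_force: [-0.4, 0.1, -1.3]
finger_gap: 0.053
grip_force: 32.0
```

>>> carry_out --moves '[{"tx":0,"ty":0,"tz":-3,"wx":0,"wy":0,"wz":0,"claw":1},{"tx":0,"ty":0,"tz":-3,"wx":0,"wy":0,"wz":0,"claw":1},{"tx":0,"ty":0,"tz":-3,"wx":0,"wy":0,"wz":0,"claw":1},{"tx":0,"ty":0,"tz":-2,"wx":0,"wy":0,"wz":0,"claw":1},{"tx":0,"ty":0,"tz":-0.8,"wx":0,"wy":0,"wz":0,"claw":1},{"tx":0,"ty":0,"tz":0,"wx":0,"wy":0,"wz":0,"claw":1}]'

```text
clock: 10.02
tcp_pos: [0.6115, 0.0236, 0.0314]
orientation: [-0.001, 0.695, 0.719, -0.001]
wrist_force: [0.0, -0.4, -0.7]
finger_gap: 0.0533
grip_force: 32.1
```

>>> carry_out --moves '[{"tx":0,"ty":0,"tz":-0.25,"wx":0,"wy":0,"wz":0,"claw":1},{"tx":0,"ty":0,"tz":-0.1,"wx":0,"wy":0,"wz":0,"claw":1},{"tx":0,"ty":0,"tz":0,"wx":0,"wy":0,"wz":0,"claw":1}]'

```text
clock: 10.4
tcp_pos: [0.6129, 0.0234, 0.0296]
orientation: [0.0, 0.695, 0.719, 0.0]
wrist_force: [-1.1, -0.2, -1.7]
finger_gap: 0.0533
grip_force: 32.1
```

>>> carry_out --moves '[{"tx":0,"ty":0,"tz":-0.1,"wx":0,"wy":0,"wz":0,"claw":1},{"tx":0,"ty":0,"tz":0,"wx":0,"wy":0,"wz":0,"claw":1}]'

```text
clock: 10.65
tcp_pos: [0.6126, 0.0235, 0.0281]
orientation: [0.0, 0.695, 0.719, 0.0]
wrist_force: [-0.1, -0.0, -1.1]
finger_gap: 0.0531
grip_force: 32.1
```

>>> carry_out --moves '[{"tx":0,"ty":0,"tz":-0.1,"wx":0,"wy":0,"wz":0,"claw":1},{"tx":0,"ty":0,"tz":0,"wx":0,"wy":0,"wz":0,"claw":1}]'

```text
clock: 10.9
tcp_pos: [0.6124, 0.0235, 0.0269]
orientation: [-0.0, 0.695, 0.719, -0.0]
wrist_force: [-0.4, -0.2, -1.8]
finger_gap: 0.0532
grip_force: 32.1
```

>>> carry_out --moves '[{"tx":0,"ty":0,"tz":-0.1,"wx":0,"wy":0,"wz":0,"claw":1},{"tx":0,"ty":0,"tz":0,"wx":0,"wy":0,"wz":0,"claw":1}]'

```text
clock: 11.15
tcp_pos: [0.6126, 0.0234, 0.0267]
orientation: [0.0, 0.695, 0.719, 0.0]
wrist_force: [-2.3, 0.4, 4.1]
finger_gap: 0.0529
grip_force: 32.4
```

>>> carry_out --moves '[{"tx":0,"ty":0,"tz":0.05,"wx":0,"wy":0,"wz":0,"claw":-0.3},{"tx":0,"ty":0,"tz":0,"wx":0,"wy":0,"wz":0,"claw":-0.7},{"tx":0,"ty":0,"tz":0,"wx":0,"wy":0,"wz":0,"claw":-0.8},{"tx":0,"ty":0,"tz":0,"wx":0,"wy":0,"wz":0,"claw":-0.8},{"tx":0,"ty":0,"tz":3,"wx":0,"wy":0,"wz":0,"claw":-0.8},{"tx":0,"ty":0,"tz":4,"wx":0,"wy":0,"wz":0,"claw":-0.9},{"tx":0,"ty":0,"tz":4,"wx":0,"wy":0,"wz":0,"claw":-1}]'

```text
clock: 12.02
tcp_pos: [0.6123, 0.0235, 0.1375]
orientation: [-0.0, 0.695, 0.719, -0.0]
wrist_force: [0.5, -0.6, 0.4]
finger_gap: 0.0854
grip_force: 0.0
```

>>> carry_out --moves '[{"tx":-3.7,"ty":-0.8,"tz":0,"wx":0,"wy":0,"wz":0,"claw":-1},{"tx":-3.7,"ty":-0.8,"tz":0,"wx":0,"wy":0,"wz":0,"claw":-1},{"tx":-3.7,"ty":-0.8,"tz":-1,"wx":0,"wy":0,"wz":0,"claw":-1},{"tx":-3.7,"ty":-0.8,"tz":-2,"wx":0,"wy":0,"wz":0,"claw":-1},{"tx":0,"ty":0,"tz":0,"wx":0,"wy":0,"wz":0,"claw":-1},{"tx":0,"ty":0,"tz":0,"wx":0,"wy":0,"wz":0,"claw":-1}]'

```text
clock: 12.78
tcp_pos: [0.4656, -0.0087, 0.1072]
orientation: [0.001, 0.695, 0.719, 0.001]
wrist_force: [0.6, -0.6, -0.4]
finger_gap: 0.0854
grip_force: 0.0
```

```bash
python3 - <<'E'
from w import *
s,c=wristworld(); print(s['tcp_pos'])
# tin1 top from wrist cam
U,V=np.meshgrid(np.arange(640),np.arange(480)); P=world(c,U,V); m=(abs(P[...,2]-.056)<.008)&(np.hypot(P[...,0]-.465,P[...,1]+.009)<.05)&(c['z_map']>0)
Q=P[m]; print(len(Q),Q.mean(0),cv2.minEnclosingCircle((Q[:,:2]*1000).astype(np.float32)),np.percentile(Q,[1,99],axis=0))
a=c['image']
c=read_camera('top')
Q,z=top(c,315,140,.061,38); print(z,len(Q),cv2.minEnclosingCircle((Q[:,:2]*1000).astype(np.float32)))
b=c['image'][60:300,200:520]
cv2.imwrite('pics/w4.png',np.hstack([cv2.resize(a,(400,300)),cv2.resize(b,(400,300))]))
E
```

```text
[ 0.46559696 -0.00874517  0.10717359]
5943 [ 0.46755716 -0.00592446  0.05506129] ((467.5824279785156, -7.058125972747803), 27.767541885375977) [[ 0.44196402 -0.03246024  0.05328581]
 [ 0.49309561  0.01903695  0.05660169]]Traceback (most recent call last):
  File "<stdin>", line 8, in <module>
  File "m.py", line 7, in top
    n,l,s,ce=cv2.connectedComponentsWithStats(ok.astype(np.uint8)); k=1+np.argmax(s[1:,4]); m=l==k
                                                                        ~~~~~~~~~^^^^^^^^^
    return _wrapfunc(a, 'argmax', axis=axis, out=out, **kwds)
    return bound(*args, **kwds)
ValueError: attempt to get argmax of an empty sequence
```

```bash
python3 - <<'E'
from m import *
c=read_camera('scene'); b=c['image']
U,V=np.meshgrid(np.arange(640),np.arange(480)); P=world(c,U,V); m=(abs(P[...,2]-.062)<.006)&(np.hypot(P[...,0]-.612,P[...,1]-.027)<.05)&(c['z_map']>0); Q=P[m]
print(len(Q),cv2.minEnclosingCircle((Q[:,:2]*1000).astype(np.float32)),np.median(Q[:,2]) if len(Q) else 0)
cv2.imwrite('pics/s5.png',cv2.resize(b[150:420,20:580],(800,386)))
E
```

```text
925 ((614.1309204101562, 28.179935455322266), 28.100435256958008) 0.062449856473809906
```

View pics/s5.png

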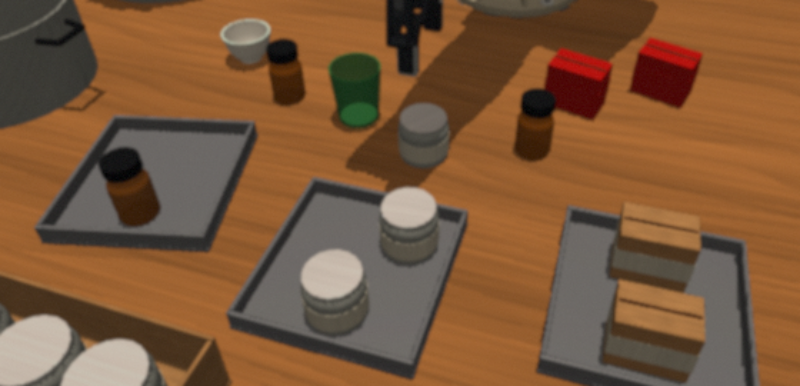

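>>> carry_out --moves '[{"tx":0.1,"ty":0.1,"tz":-3,"wx":0,"wy":0,"wz":0,"claw":-1},{"tx":0,"ty":0,"tz":-3,"wx":0,"wy":0,"wz":0,"claw":-1},{"tx":0,"ty":0,"tz":-2.5,"wx":0,"wy":0,"wz":0,"claw":-1},{"tx":0,"ty":0,"tz":0,"wx":0,"wy":0,"wz":0,"claw":-0.4},{"tx":0,"ty":0,"tz":0,"wx":0,"wy":0,"wz":0,"claw":0.2},{"tx":0,"ty":0,"tz":0,"wx":0,"wy":0,"wz":0,"claw":1},{"tx":0,"ty":0,"tz":0,"wx":0,"wy":0,"wz":0,"claw":1}]'

```text
clock: 13.8
tcp_pos: [0.4667, -0.0076, 0.0227]
orientation: [0.001, 0.695, 0.719, 0.001]
wrist_force: [-0.8, 0.3, 3.9]
finger_gap: 0.053
grip_force: 31.9
```

>>> carry_out --moves '[{"tx":0,"ty":0,"tz":1,"wx":0,"wy":0,"wz":0,"claw":1},{"tx":0,"ty":0,"tz":4,"wx":0,"wy":0,"wz":0,"claw":1},{"tx":0,"ty":-1,"tz":4,"wx":0,"wy":0,"wz":0,"claw":1},{"tx":3.7,"ty":-1,"tz":0,"wx":0,"wy":0,"wz":0,"claw":1},{"tx":3.7,"ty":-1,"tz":0,"wx":0,"wy":0,"wz":0,"claw":1},{"tx":3.7,"ty":-1,"tz":0,"wx":0,"wy":0,"wz":0,"claw":1},{"tx":3.6,"ty":-0.9,"tz":0,"wx":0,"wy":0,"wz":0,"claw":1},{"tx":0,"ty":0,"tz":0,"wx":0,"wy":0,"wz":0,"claw":1}]'

```text
clock: 14.8
tcp_pos: [0.6146, -0.0575, 0.1113]
orientation: [0.001, 0.695, 0.719, 0.0]
wrist_force: [-0.4, -0.0, -2.7]
finger_gap: 0.0533
grip_force: 32.7
```

>>> carry_out --moves '[{"tx":0,"ty":0,"tz":-3,"wx":0,"wy":0,"wz":0,"claw":1},{"tx":0,"ty":0,"tz":-3,"wx":0,"wy":0,"wz":0,"claw":1},{"tx":0,"ty":0,"tz":-1.5,"wx":0,"wy":0,"wz":0,"claw":1},{"tx":0,"ty":0,"tz":-0.4,"wx":0,"wy":0,"wz":0,"claw":1},{"tx":0,"ty":0,"tz":0,"wx":0,"wy":0,"wz":0,"claw":1}]'

```text
clock: 15.42
tcp_pos: [0.6128, -0.0566, 0.0333]
orientation: [0.0, 0.695, 0.719, 0.0]
wrist_force: [0.4, 0.1, -2.7]
finger_gap: 0.0529
grip_force: 32.7
```

Contact expected near 0.0275.

>>> carry_out --moves '[{"tx":0,"ty":0,"tz":-0.25,"wx":0,"wy":0,"wz":0,"claw":1},{"tx":0,"ty":0,"tz":-0.15,"wx":0,"wy":0,"wz":0,"claw":1},{"tx":0,"ty":0,"tz":-0.1,"wx":0,"wy":0,"wz":0,"claw":1},{"tx":0,"ty":0,"tz":0,"wx":0,"wy":0,"wz":0,"claw":1}]'

```text
clock: 15.92
tcp_pos: [0.6128, -0.0566, 0.0278]
orientation: [0.0, 0.695, 0.719, 0.0]
wrist_force: [-0.1, -0.8, 0.2]
finger_gap: 0.0532
grip_force: 32.9
```

>>> carry_out --moves '[{"tx":0,"ty":0,"tz":-0.1,"wx":0,"wy":0,"wz":0,"claw":1},{"tx":0,"ty":0,"tz":0,"wx":0,"wy":0,"wz":0,"claw":1}]'

```text
clock: 16.18
tcp_pos: [0.6128, -0.0566, 0.0277]
orientation: [0.0, 0.695, 0.719, 0.0]
wrist_force: [-2.1, 0.8, 5.4]
finger_gap: 0.0534
grip_force: 33.2
```

>>> carry_out --moves '[{"tx":0,"ty":0,"tz":0.05,"wx":0,"wy":0,"wz":0,"claw":-0.3},{"tx":0,"ty":0,"tz":0,"wx":0,"wy":0,"wz":0,"claw":-0.7},{"tx":0,"ty":0,"tz":0,"wx":0,"wy":0,"wz":0,"claw":-0.8},{"tx":0,"ty":0,"tz":0,"wx":0,"wy":0,"wz":0,"claw":-0.8},{"tx":0,"ty":0,"tz":3,"wx":0,"wy":0,"wz":0,"claw":-0.8},{"tx":0,"ty":0,"tz":4,"wx":0,"wy":0,"wz":0,"claw":-0.9},{"tx":0,"ty":0,"tz":4.5,"wx":0,"wy":0,"wz":0,"claw":-1}]'

```text
clock: 17.05
tcp_pos: [0.612, -0.0564, 0.1425]
orientation: [-0.001, 0.695, 0.719, -0.0]
wrist_force: [0.4, -0.0, -0.3]
finger_gap: 0.0853
grip_force: 0.0
```

>>> carry_out --moves '[{"tx":-4,"ty":-3.2,"tz":0,"wx":0,"wy":0,"wz":0,"claw":-1},{"tx":-4,"ty":-3.2,"tz":0,"wx":0,"wy":0,"wz":0,"claw":-1},{"tx":-4,"ty":-3.2,"tz":0,"wx":0,"wy":0,"wz":0,"claw":-1},{"tx":-4,"ty":-3.2,"tz":0,"wx":0,"wy":0,"wz":0,"claw":-1},{"tx":-4.1,"ty":-3.3,"tz":0,"wx":0,"wy":0,"wz":0,"claw":-1},{"tx":0,"ty":0,"tz":0,"wx":0,"wy":0,"wz":0,"claw":-1},{"tx":0,"ty":0,"tz":0,"wx":0,"wy":0,"wz":0,"claw":-1}]'

```text
clock: 17.92
tcp_pos: [0.4118, -0.2177, 0.1423]
orientation: [0.0, 0.695, 0.719, 0.0]
wrist_force: [0.2, -0.4, 0.2]
finger_gap: 0.0857
grip_force: 0.0
```

```bash
cat > jar.py <<'E'
from w import *
import sys
x,y=map(float,sys.argv[1:3])
s,c=wristworld(); print(s['tcp_pos'])
U,V=np.meshgrid(np.arange(640),np.arange(480)); P=world(c,U,V); m=(abs(P[...,2]-.08)<.006)&(np.hypot(P[...,0]-x,P[...,1]-y)<.05)&(c['z_map']>0)
Q=P[m]; print(len(Q),Q.mean(0),cv2.minEnclosingCircle((Q[:,:2]*1000).astype(np.float32)))
c=read_camera('scene')
P=world(c,U,V)
for n,X,Y,h in [('tin',.612,.027,.061),('tin',.613,-.057,.061),('jar',.58,-.29,.085),('tumbler',.423,-.113,.078),('jar1',.419,.116,.08)]:
    m=(abs(P[...,2]-h)<.007)&(np.hypot(P[...,0]-X,P[...,1]-Y)<.05)&(c['z_map']>0); Q=P[m]
    if len(Q): print(n,len(Q),np.round(cv2.minEnclosingCircle((Q[:,:2]*1000).astype(np.float32))[0],1),np.median(Q[:,2]))
E
python3 jar.py .411 -.218
```

```text
[ 0.41184115 -0.21774422  0.14227474]
2869 [ 0.41369275 -0.21557405  0.07898813] ((413.8415222167969, -216.59205627441406), 20.031953811645508)
tin 988 [614.1  29.2] 0.06235717363125484
tin 929 [615.2 -54.2] 0.06246531219104612
tumbler 367 [ 425.3 -108.6] 0.07659063676063244
jar1 359 [421.8 119. ] 0.0810244172437628
```

>>> carry_out --moves '[{"tx":0.1,"ty":0.1,"tz":-4,"wx":0,"wy":0,"wz":0,"claw":-1},{"tx":0,"ty":0,"tz":-4,"wx":0,"wy":0,"wz":0,"claw":-1},{"tx":0,"ty":0,"tz":-2.6,"wx":0,"wy":0,"wz":0,"claw":-1},{"tx":0,"ty":0,"tz":-1,"wx":0,"wy":0,"wz":0,"claw":-0.6},{"tx":0,"ty":0,"tz":0,"wx":0,"wy":0,"wz":0,"claw":-0.2},{"tx":0,"ty":0,"tz":0,"wx":0,"wy":0,"wz":0,"claw":0.2},{"tx":0,"ty":0,"tz":0,"wx":0,"wy":0,"wz":0,"claw":1},{"tx":0,"ty":0,"tz":0,"wx":0,"wy":0,"wz":0,"claw":1}]'

```text
clock: 19.02
tcp_pos: [0.4134, -0.2171, 0.027]
orientation: [0.001, 0.695, 0.719, 0.0]
wrist_force: [0.5, 0.0, 3.1]
finger_gap: 0.0387
grip_force: 30.5
```

>>> carry_out --moves '[{"tx":0,"ty":0,"tz":1,"wx":0,"wy":0,"wz":0,"claw":1},{"tx":0,"ty":0,"tz":4,"wx":0,"wy":0,"wz":0,"claw":1},{"tx":0.5,"ty":0,"tz":4,"wx":0,"wy":0,"wz":0,"claw":1},{"tx":4,"ty":-2.9,"tz":0,"wx":0,"wy":0,"wz":0,"claw":1},{"tx":4,"ty":-2.9,"tz":0,"wx":0,"wy":0,"wz":0,"claw":1},{"tx":4,"ty":-2.9,"tz":0,"wx":0,"wy":0,"wz":0,"claw":1},{"tx":3.9,"ty":-2.8,"tz":0,"wx":0,"wy":0,"wz":0,"claw":1},{"tx":0,"ty":0,"tz":0,"wx":0,"wy":0,"wz":0,"claw":1}]'

```text
clock: 20.02
tcp_pos: [0.5784, -0.3335, 0.1147]
orientation: [0.0, 0.695, 0.719, -0.0]
wrist_force: [-1.3, 0.8, -0.9]
finger_gap: 0.039
grip_force: 30.8
```

>>> carry_out --moves '[{"tx":0,"ty":0,"tz":-3,"wx":0,"wy":0,"wz":0,"claw":1},{"tx":0,"ty":0,"tz":-3,"wx":0,"wy":0,"wz":0,"claw":1},{"tx":0,"ty":0,"tz":-1.5,"wx":0,"wy":0,"wz":0,"claw":1},{"tx":0,"ty":0,"tz":-0.5,"wx":0,"wy":0,"wz":0,"claw":1},{"tx":0,"ty":0,"tz":0,"wx":0,"wy":0,"wz":0,"claw":1}]'

```text
clock: 20.65
tcp_pos: [0.5767, -0.3316, 0.0368]
orientation: [0.0, 0.695, 0.719, 0.0]
wrist_force: [0.2, -0.1, -0.9]
finger_gap: 0.0394
grip_force: 30.9
```

Contact expected at about 0.031–0.032.

>>> carry_out --moves '[{"tx":0,"ty":0,"tz":-0.25,"wx":0,"wy":0,"wz":0,"claw":1},{"tx":0,"ty":0,"tz":-0.1,"wx":0,"wy":0,"wz":0,"claw":1},{"tx":0,"ty":0,"tz":-0.1,"wx":0,"wy":0,"wz":0,"claw":1},{"tx":0,"ty":0,"tz":0,"wx":0,"wy":0,"wz":0,"claw":1}]'

```text
clock: 21.15
tcp_pos: [0.5768, -0.3318, 0.0321]
orientation: [0.0, 0.695, 0.719, 0.0]
wrist_force: [0.3, 0.8, 1.0]
finger_gap: 0.0389
grip_force: 31.0
```

>>> carry_out --moves '[{"tx":0,"ty":0,"tz":-0.1,"wx":0,"wy":0,"wz":0,"claw":1},{"tx":0,"ty":0,"tz":0,"wx":0,"wy":0,"wz":0,"claw":1}]'

```text
clock: 21.4
tcp_pos: [0.5768, -0.332, 0.032]
orientation: [0.001, 0.695, 0.719, -0.0]
wrist_force: [-2.4, 1.3, 6.9]
finger_gap: 0.0387
grip_force: 31.5
```

>>> carry_out --moves '[{"tx":0,"ty":0,"tz":0.05,"wx":0,"wy":0,"wz":0,"claw":0.2},{"tx":0,"ty":0,"tz":0,"wx":0,"wy":0,"wz":0,"claw":-0.4},{"tx":0,"ty":0,"tz":0,"wx":0,"wy":0,"wz":0,"claw":-0.6},{"tx":0,"ty":0,"tz":0,"wx":0,"wy":0,"wz":0,"claw":-0.7},{"tx":0,"ty":0,"tz":3,"wx":0,"wy":0,"wz":0,"claw":-0.7},{"tx":0,"ty":0,"tz":4.5,"wx":0,"wy":0,"wz":0,"claw":-0.9},{"tx":0,"ty":0,"tz":4.5,"wx":0,"wy":0,"wz":0,"claw":-1}]'

```text
clock: 22.28
tcp_pos: [0.5763, -0.3313, 0.1517]
orientation: [-0.0, 0.695, 0.719, -0.0]
wrist_force: [0.6, -0.5, -0.4]
finger_gap: 0.0852
grip_force: 0.0
```

>>> carry_out --moves '[{"tx":-1.7,"ty":5,"tz":0,"wx":0,"wy":0,"wz":0,"claw":-1},{"tx":-1.7,"ty":5,"tz":0,"wx":0,"wy":0,"wz":0,"claw":-1},{"tx":-1.7,"ty":5,"tz":0,"wx":0,"wy":0,"wz":0,"claw":-1},{"tx":-1.7,"ty":5,"tz":0,"wx":0,"wy":0,"wz":0,"claw":-1},{"tx":-1.7,"ty":5,"tz":0,"wx":0,"wy":0,"wz":0,"claw":-1},{"tx":-1.7,"ty":5,"tz":0,"wx":0,"wy":0,"wz":0,"claw":-1},{"tx":-1.7,"ty":5,"tz":0,"wx":0,"wy":0,"wz":0,"claw":-1},{"tx":-1.7,"ty":5,"tz":0,"wx":0,"wy":0,"wz":0,"claw":-1}]'

```text
clock: 23.28
tcp_pos: [0.4399, 0.0699, 0.1511]
orientation: [0.0, 0.695, 0.719, 0.0]
wrist_force: [1.2, 0.5, 0.0]
finger_gap: 0.0854
grip_force: 0.0
```

>>> carry_out --moves '[{"tx":-2,"ty":4.9,"tz":0,"wx":0,"wy":0,"wz":0,"claw":-1},{"tx":0,"ty":0,"tz":0,"wx":0,"wy":0,"wz":0,"claw":-1},{"tx":0,"ty":0,"tz":0,"wx":0,"wy":0,"wz":0,"claw":-1}]'

```text
clock: 23.65
tcp_pos: [0.4207, 0.1176, 0.1511]
orientation: [0.0, 0.694, 0.72, 0.0]
wrist_force: [0.1, -0.3, 0.5]
finger_gap: 0.0855
grip_force: 0.0
```

```bash
python3 jar.py .419 .116
```

```text
[0.42072501 0.11757519 0.15114825]
2668 [0.42156806 0.11875535 0.07898716] ((421.64556884765625, 117.75312805175781), 20.02083969116211)
tin 994 [613.9  29.1] 0.06232920361008934
tin 927 [614.3 -54.2] 0.062445470515771595
jar 341 [ 577.1 -328.4] 0.08626097695183704
tumbler 367 [ 425.1 -109.4] 0.07656500494527058
jar1 358 [422.1 119.5] 0.08104275844886394
```

>>> carry_out --moves '[{"tx":0.05,"ty":0,"tz":-4.5,"wx":0,"wy":0,"wz":0,"claw":-1},{"tx":0,"ty":0,"tz":-4,"wx":0,"wy":0,"wz":0,"claw":-1},{"tx":0,"ty":0,"tz":-3,"wx":0,"wy":0,"wz":0,"claw":-1},{"tx":0,"ty":0,"tz":-1,"wx":0,"wy":0,"wz":0,"claw":-0.6},{"tx":0,"ty":0,"tz":0,"wx":0,"wy":0,"wz":0,"claw":-0.2},{"tx":0,"ty":0,"tz":0,"wx":0,"wy":0,"wz":0,"claw":0.2},{"tx":0,"ty":0,"tz":0,"wx":0,"wy":0,"wz":0,"claw":1},{"tx":0,"ty":0,"tz":0,"wx":0,"wy":0,"wz":0,"claw":1}]'

```text
clock: 24.75
tcp_pos: [0.4222, 0.1175, 0.0271]
orientation: [0.001, 0.695, 0.719, 0.001]
wrist_force: [-0.9, 0.2, 3.7]
finger_gap: 0.039
grip_force: 30.5
```

>>> carry_out --moves '[{"tx":0,"ty":0,"tz":1,"wx":0,"wy":0,"wz":0,"claw":1},{"tx":0,"ty":0,"tz":4,"wx":0,"wy":0,"wz":0,"claw":1},{"tx":0,"ty":0,"tz":5,"wx":0,"wy":0,"wz":0,"claw":1},{"tx":0,"ty":0,"tz":2,"wx":0,"wy":0,"wz":0,"claw":1},{"tx":0,"ty":0,"tz":0,"wx":0,"wy":0,"wz":0,"claw":1}]'

```text
clock: 25.38
tcp_pos: [0.4223, 0.1177, 0.148]
orientation: [0.001, 0.694, 0.72, 0.002]
wrist_force: [-0.6, -0.4, -1.4]
finger_gap: 0.0389
grip_force: 30.6
```

>>> carry_out --moves '[{"tx":1.7,"ty":-4.6,"tz":0,"wx":0,"wy":0,"wz":0,"claw":1},{"tx":1.7,"ty":-4.6,"tz":0,"wx":0,"wy":0,"wz":0,"claw":1},{"tx":1.7,"ty":-4.6,"tz":0,"wx":0,"wy":0,"wz":0,"claw":1},{"tx":1.7,"ty":-4.6,"tz":0,"wx":0,"wy":0,"wz":0,"claw":1},{"tx":1.7,"ty":-4.6,"tz":0,"wx":0,"wy":0,"wz":0,"claw":1},{"tx":1.7,"ty":-4.6,"tz":0,"wx":0,"wy":0,"wz":0,"claw":1},{"tx":1.7,"ty":-4.6,"tz":0,"wx":0,"wy":0,"wz":0,"claw":1},{"tx":1.7,"ty":-4.6,"tz":0,"wx":0,"wy":0,"wz":0,"claw":1}]'

```text
clock: 26.38
tcp_pos: [0.5565, -0.2515, 0.144]
orientation: [-0.001, 0.695, 0.719, -0.0]
wrist_force: [0.1, -0.6, -0.4]
finger_gap: 0.0388
grip_force: 30.6
```

>>> carry_out --moves '[{"tx":0,"ty":0,"tz":0,"wx":0,"wy":0,"wz":0,"claw":1},{"tx":0,"ty":0,"tz":-4,"wx":0,"wy":0,"wz":0,"claw":1},{"tx":0,"ty":0,"tz":-4,"wx":0,"wy":0,"wz":0,"claw":1},{"tx":0,"ty":0,"tz":-2,"wx":0,"wy":0,"wz":0,"claw":1},{"tx":0,"ty":0,"tz":-0.8,"wx":0,"wy":0,"wz":0,"claw":1},{"tx":0,"ty":0,"tz":0,"wx":0,"wy":0,"wz":0,"claw":1}]'

```text
clock: 27.12
tcp_pos: [0.5564, -0.2496, 0.0374]
orientation: [-0.001, 0.694, 0.72, -0.0]
wrist_force: [0.2, -0.2, -0.6]
finger_gap: 0.0388
grip_force: 30.7
```

>>> carry_out --moves '[{"tx":0,"ty":0,"tz":-0.3,"wx":0,"wy":0,"wz":0,"claw":1},{"tx":0,"ty":0,"tz":-0.1,"wx":0,"wy":0,"wz":0,"claw":1},{"tx":0,"ty":0,"tz":-0.1,"wx":0,"wy":0,"wz":0,"claw":1},{"tx":0,"ty":0,"tz":0,"wx":0,"wy":0,"wz":0,"claw":1}]'

```text
clock: 27.62
tcp_pos: [0.5571, -0.2506, 0.0332]
orientation: [0.0, 0.695, 0.719, 0.0]
wrist_force: [0.2, -0.1, -0.9]
finger_gap: 0.0396
grip_force: 30.7
```

>>> carry_out --moves '[{"tx":0,"ty":0,"tz":-0.1,"wx":0,"wy":0,"wz":0,"claw":1},{"tx":0,"ty":0,"tz":0,"wx":0,"wy":0,"wz":0,"claw":1}]'

```text
clock: 27.88
tcp_pos: [0.5571, -0.2507, 0.0322]
orientation: [0.0, 0.695, 0.719, 0.0]
wrist_force: [0.2, 0.1, 0.4]
finger_gap: 0.0395
grip_force: 30.8
```

>>> carry_out --moves '[{"tx":0,"ty":0,"tz":-0.1,"wx":0,"wy":0,"wz":0,"claw":1},{"tx":0,"ty":0,"tz":0,"wx":0,"wy":0,"wz":0,"claw":1}]'

```text
clock: 28.12
tcp_pos: [0.5573, -0.251, 0.0321]
orientation: [0.001, 0.695, 0.719, -0.0]
wrist_force: [-2.1, 0.1, 6.6]
finger_gap: 0.0389
grip_force: 31.3
```

>>> carry_out --moves '[{"tx":0,"ty":0,"tz":0.05,"wx":0,"wy":0,"wz":0,"claw":0.2},{"tx":0,"ty":0,"tz":0,"wx":0,"wy":0,"wz":0,"claw":-0.4},{"tx":0,"ty":0,"tz":0,"wx":0,"wy":0,"wz":0,"claw":-0.6},{"tx":0,"ty":0,"tz":0,"wx":0,"wy":0,"wz":0,"claw":-0.7},{"tx":0,"ty":0,"tz":3,"wx":0,"wy":0,"wz":0,"claw":-0.7},{"tx":0,"ty":0,"tz":4.5,"wx":0,"wy":0,"wz":0,"claw":-0.7},{"tx":0,"ty":0,"tz":5,"wx":0,"wy":0,"wz":0,"claw":-0.7}]'

```text
clock: 29.0
tcp_pos: [0.5565, -0.2502, 0.157]
orientation: [-0.001, 0.695, 0.719, -0.0]
wrist_force: [0.5, 0.0, 0.2]
finger_gap: 0.0727
grip_force: 0.0
```

>>> carry_out --moves '[{"tx":-4,"ty":4,"tz":1,"wx":0,"wy":0,"wz":0,"claw":-0.7},{"tx":-4,"ty":4,"tz":1,"wx":0,"wy":0,"wz":0,"claw":-0.7},{"tx":-4,"ty":4,"tz":1,"wx":0,"wy":0,"wz":0,"claw":-0.7},{"tx":-2,"ty":5,"tz":0,"wx":0,"wy":0,"wz":0,"claw":-0.7},{"tx":0,"ty":5,"tz":0,"wx":0,"wy":0,"wz":0,"claw":-0.7},{"tx":0,"ty":5,"tz":0,"wx":0,"wy":0,"wz":0,"claw":-0.7},{"tx":0,"ty":5,"tz":0,"wx":0,"wy":0,"wz":0,"claw":-0.7},{"tx":0,"ty":0,"tz":0,"wx":0,"wy":0,"wz":0,"claw":-0.7}]'

```text
clock: 30.0
tcp_pos: [0.4165, 0.0723, 0.1866]
orientation: [-0.0, 0.692, 0.721, 0.0]
wrist_force: [-0.9, -0.6, 0.5]
finger_gap: 0.0727
grip_force: 0.0
```

```bash
python3 - <<'E'
from m import *
a=read_camera('top')['image']; b=read_camera('scene')['image']
cv2.imwrite('pics/f.png',np.hstack([cv2.resize(a,(400,300)),cv2.resize(b,(400,300))]))
E
python3 jar.py .557 -.25 | tail -5
```

```text
0 [nan nan nan] ((0.0, 0.0), 0.0)
tin 996 [613.7  28.8] 0.062394379565623104
tin 928 [614.7 -54.1] 0.06242687094305882
jar 514 [ 579.2 -290.1] 0.08640788419031423
tumbler 367 [ 425.  -109.7] 0.07650631515804646jar.py:6: RuntimeWarning: Mean of empty slice.
  Q=P[m]; print(len(Q),Q.mean(0),cv2.minEnclosingCircle((Q[:,:2]*1000).astype(np.float32)))
  ret = um.true_divide(
```

View pics/f.png

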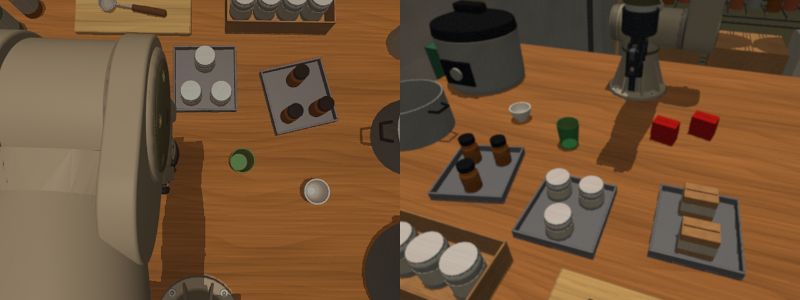

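The final pictures show all five items upright in their trays. In the scene view the two jars are at about (469,147) and (500,150), the tins at (558,183) and (591,190), and the carton at (700,198). The tumbler and bowl stand where they were, and the gripper is clear of everything.

```bash
python3 -c "
from workcell import env
print(env.hand_in())"
```

```text
the job is handed in; nothing more can be done
None
```

The job is handed in: both tins, both jars and the carton stand upright in their trays, and the tumbler and bowl were not touched; the arm took about 30 s, and the hand-in returned no verdict.

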